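# Fit the battery pack into its dock with the isolator off

### The job

Put the isolator's toggle over to off, slide the battery pack, contacts first, into the dock's slot until it is fully home against the stop, and only then put the toggle back to on. Leave the pot, jar, wooden block and pliers as they stand.

Things in the scene. Friction and masses are not known exactly. Their poses are not given: they have to be found in the camera images.
- isolator: Fixed grey isolator box, 90 (x) x 130 (y) x 50 (z) mm, with a T-bar toggle on top; origin at the centre of its underside on the shelf. The toggle swings sideways, in the y-z plane of this body, about an axis along its x at 60 mm height above the origin. On top of the box a raised white bar marks the on end (+y) and a raised white ring the off end (-y). As seen from the robot, on is left and off is right. Two small cheeks hold the pivot, up to 69 mm above the shelf.
- lever (a joint): Toggle angle in rad: 0 = off (leans 0.6 rad from upright towards the isolator's -y), 1.2 = on (leans 0.6 rad towards +y), 0.6 = upright. Over-centre: it falls by its own weight (0.28 kg) to the nearer end once past upright; moving it takes 1 to 2 N at the bar. It starts on.
- lever_bar (a point): Middle of the toggle's cross bar: a black round bar 70 mm long (along the isolator's x), 18 mm in diameter, at the end of a steel stem 26 (x) x 12 mm, 85 mm from the pivot axis. At rest it lies 48 mm to one side of the isolator's middle, 130 mm above the shelf; upright it is at 145 mm.
- dock: Fixed grey dock 90 mm long (x), 94 mm wide (y), 50 mm high, with four black vent strips on top. Origin on the shelf, in the middle of the slot's mouth; x points into the slot. The slot's floor is the shelf itself; the straight slot is 58 mm wide and 38 mm high, its mouth is flared in the first 15 mm to about 74 mm wide, and its end stop is 70 mm in from the origin.
- pack_centre (a point): Centre of the loose battery pack, a black slab 120 mm long (x), 54 mm wide (y), 34 mm thick (z), 0.25 to 0.5 kg, lying flat on the shelf in front of the dock's mouth (this point 17 mm above the shelf). x points towards the contact end. When home, 50 mm of the pack stay outside the dock.
- pack_nose (a point): Centre of the pack's contact end face (two brass strips), which goes into the slot first; 60 mm ahead of the pack's centre. Fully home it touches the end stop, 70 mm inside the dock's origin.
- pot: Shallow white porcelain pot, 120 mm across, 45 mm high, loose; origin at the centre of its underside. Leave alone.
- jar: Closed glass jar with a metal cap, 72 mm across, 115 mm high, loose; origin at the centre of its underside. Leave alone.
- block: Wooden tamping block 110 x 45 x 35 mm, loose; origin at the centre of its underside. Leave alone.
- pliers: Steel pliers, about 190 mm long (x) and 50 mm wide, 12 mm high, lying loose; origin near mid-length on the shelf. Leave alone.
Things that resemble listed ones, but are neither listed nor needed, are in the scene too. Leave any pink or yellow look-alike of the isolator alone.

How it is judged:
By the outcome, as a careful person would: the job done as asked, in the order asked, and still so for the second after the job is handed in, with the robot touching nothing.
It also fails if it takes over 64 s, if anything falls off the work surface, if the arm or the gripper's body presses on something with over 40 N, if the wrist force passes 120 N, or if a joint passes its speed limit or range.

### The arm

A 6-joint arm with a two-finger parallel gripper is mounted at the origin on the work surface. World frame = base frame: x ahead of the robot, y to its left, z up, the work surface at z = 0. Lengths are in m, angles in rad, forces in N, time in s.
With the tool pointing down it reaches from about 0.325 to 0.75 m from the base axis. Payload 7.6 kg.
Tool frame: the origin (TCP) lies between the finger pads; the fingertips stand 19 mm ahead of it and the grasp point (between the pads) is the TCP (robot.finger_overhang is the distance from the TCP to the fingertips, in m); z points along the fingers, y is the line along which they close (so a half turn about z gives the same grasp; the last joint's range is limited). The gripper opens to 85 mm and grips with 20 to 120 N. Pads are 22 mm wide; open, the fingers measure 114 mm over their backs; the gripper's body (76 mm by 85 mm) begins 54 mm behind the grasp point. The pads swing forward as they close: fully open they stand 13 mm farther back than shut.
Start: joints at [1.117, 0.052, 1.401, -0, 1.689, -0.07], TCP at [0.197, 0.487, 0.25] pointing down, gripper open.
Joint ranges: [-2.9, 2.9], [-0.91, 2.17], [0.12, 2.37], [-1.06, 4.2], [0.26, 2.73], [-2.93, 2.93]. Speed limits (rad/s): [2.57, 2.57, 3.01, 3.14, 3.14, 3.14].

### API

Orientations are given as a unit quaternion [x, y, z, w].
In Python, from rig import robot gives the robot as it stands.
- The arm moves only by the tool send_rows, never from a script. Its argument "motion" is a list of rows, each a list of 7 numbers: the turn, a rotation vector about the tool's x, y, z in units of 6 degrees (1.0 is 6 degrees), then the shift along the tool's x, y, z in units of 60 mm (1.0 is 60 mm), then the gripper command: -1 is fully open, 1 is shut, values between are in proportion. In form: [[wx, wy, wz, x, y, z, jaw], ...]. A call has 1 to 20 rows; each row shifts and turns the commanded pose from where the row before left it, along the tool's axes as they then stand; what a row does not reach is not made up. A row lasts 1/8 s, in which the tool goes at most 62.5 mm and 10.7 degrees, less where a joint would pass 70% of its speed; a pose out of reach is approached as far as the arm can. A call is refused whole if a number of a shift passes 1 or a number of a turn 1, either way. A call with a gripper value outside its range is refused whole. The fingers move at their own pace and stop on an object; "grip_force" is the grip in N (left out, the last holds). Time passes only in rows, so rows that do not move let the fingers close. It gives the time, the measured TCP pose, the force, the opening and the grip force at its end, in the units of the state.
- robot.read_state(): the state, without advancing time (a new reading comes with each control period).
- robot.read_camera(name): name is "side" or "top"; returns the picture (480x640x3 uint8, red, green, blue); there is no depth.
- robot.camera_model(name): a dict with "mtx" (3x3 intrinsics, pixels), "world_to_cam" (4x4, takes a point from world to camera coordinates). Camera axes: x right, y up, looking along -z (the intrinsics and any distortion apply to the point x, -y, -z); pixel columns grow to the right and rows downward; lengths in m; the calibration is good to about 2 mm. A picture is of the moment at which its call begins. camera_model takes no time and is no camera call.
- robot.close_job(): hands the job in; it is judged then, once.
Trained networks look in the newest picture that a camera, given by its name, has taken for a name from the list of things; names that differ only in an ending like _2 or _b are one class to them, and where a whole thing is asked for, a point or a joint stands for the part that bears it (a point fixed in the world has none). Each returns a list of dicts, best first, with "confidence" (0 to 1); they miss things now and then, are a little off and sometimes report something else, mostly with a low value. They report only what shows in the picture. A call takes as long as a camera call. They do not tell look-alikes from the thing itself.
- robot.boxes_of(camera, name): "rect" ([centre column, centre row, width, height] in pixels, round what is visible of it).
- robot.outline_of(camera, name): "mask" (480x640 bool, what is visible of it) and "rect" ([centre column, centre row, width, height] in pixels, round what is visible of it).
The state is a dict: "t": time; "qpos": joint angles; "qd": joint speeds; "joint_efforts": joint torques, N m; "position": TCP position; "tcp_rot": TCP orientation; "contact_force": force on the tool from outside, world axes, zero at the start; "wrist_torque": the same for the moment, N m; "gripper_width": finger opening in m; "gripper_force": force on a finger pad.
Only numpy, scipy, OpenCV 4.12 (cv2) and the standard library are available. Lean on these libraries where they do the work, as an engineer would, in place of code of your own. Each camera call takes 0.05 s, during which the arm holds its last target. There are 200 camera calls.

## Working session

There is one attempt and no reset: what is moved stays moved. The work goes in short steps, Python scripts to look and compute and a tool call to move; the robot and the scene stay as the last step left them, time stands still between calls to the robot, and variables do not carry over. Pictures are saved under pics/ and viewed, at most 10 in all, crops included, and the job is handed in when it is done.

Besides the shell and the picture viewer there is one more tool, called after "Call:" by a JSON object that holds its "name" and its "arguments". send_rows: Moves the arm, as the interface text tells. Its arguments: {"type":"object","properties":{"motion":{"type":"array"},"grip_force":{"type":"number"}},"required":["motion"]}

```bash
mkdir -p pics; ls; python3 - <<'E'
from rig import robot
import cv2
for c in ("top","side"):
    im=robot.read_camera(c); cv2.imwrite(f"pics/{c}0.png",im[:,:,::-1])
    m=robot.camera_model(c); print(c,m)
    for n in ("isolator","lever","dock","pack_centre"):
        print(n,[(round(d["confidence"],2),[round(float(v)) for v in d["rect"]]) for d in robot.boxes_of(c,n)][:4])
print(robot.read_state())
E
```

```text
pics
top {'mtx': array([[581.75725921,   0.        , 328.75735511],
       [  0.        , 581.75725921, 233.53543052],
       [  0.        ,   0.        ,   1.        ]]), 'world_to_cam': array([[-0.00421056, -0.99990908, -0.01281028,  0.11160735],
       [ 0.98141086, -0.00658996,  0.19180534, -0.53657404],
       [-0.19187232, -0.01176454,  0.98134938, -1.34448246],
       [ 0.        ,  0.        ,  0.        ,  1.        ]])}
isolator [(0.95, [163, 352, 61, 50]), (0.89, [262, 163, 62, 49]), (0.78, [258, 296, 58, 49]), (0.62, [273, 223, 57, 47])]
lever [(0.78, [165, 352, 22, 35]), (0.69, [269, 153, 30, 32]), (0.57, [259, 214, 30, 32]), (0.56, [266, 289, 29, 29])]
dock [(0.67, [456, 183, 43, 38])]
pack_centre [(0.57, [461, 238, 23, 55]), (0.41, [378, 150, 28, 36])]
side {'mtx': array([[456.17157989,   0.        , 313.46270271],
       [  0.        , 456.17157989, 241.99141577],
       [  0.        ,   0.        ,   1.        ]]), 'world_to_cam': array([[ 0.76961365, -0.63841398,  0.01106415, -0.32859365],
       [ 0.38289094,  0.47530663,  0.79213517, -0.32204362],
       [-0.51096
[... 455 characters left out ...]
11669289e+00,  5.22351493e-02,  1.40074065e+00, -2.25842724e-05,
        1.68861084e+00, -7.02973366e-02]), 'qd': array([-1.13805702e-04,  7.16455071e-06, -1.03188717e-03,  4.19468181e-04,
        1.29109759e-03,  1.18293547e-04]), 'joint_efforts': array([-4.44736552e-04, -3.81213927e+01, -3.60047650e+01, -5.88245894e-05,
        5.22693354e-04,  1.47752530e-05]), 'position': array([0.19657201, 0.48681452, 0.25028439]), 'tcp_rot': array([ 1.90728659e-01,  9.81642796e-01, -2.82566141e-09,  1.16099260e-05]), 'contact_force': array([ 0.48902326, -0.5478223 ,  0.2115458 ]), 'wrist_torque': array([-0.02048383, -0.02743745,  0.0147224 ]), 'gripper_force': 0.0, 'gripper_width': 0.08546645453236675}
```

View pics/top0.png

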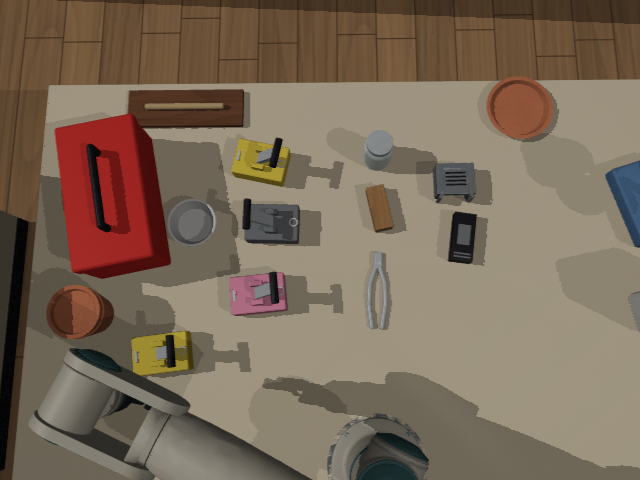

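View pics/side0.png

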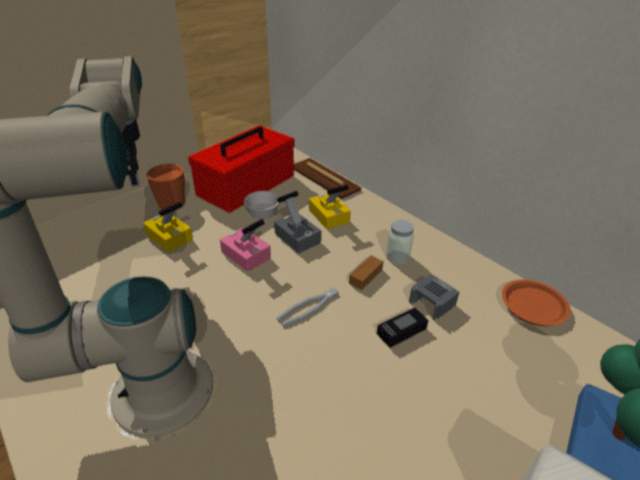

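The top view shows the grey isolator at about (272,223) with its bar at (247,214), on the left, so it is on. The pack is at (462,238) in front of the dock at (455,181). The block is at (379,208), the pliers at (377,290), the jar at (379,150) and the pot at (191,221). The side view agrees. Next I'll fit poses to the outlines and zoom in on the pack.

```bash
cat > fit.py <<'E'
import numpy as np, cv2
from scipy.optimize import minimize
from rig import robot
def proj(c,P):
    m=robot.camera_model(c); P=np.atleast_2d(P)
    q=P@m["world_to_cam"][:3,:3].T+m["world_to_cam"][:3,3]
    q=q*[1,-1,-1]; u=q@m["mtx"].T
    return u[:,:2]/u[:,2:]
def ray(c,uv,z):
    m=robot.camera_model(c); R=m["world_to_cam"][:3,:3]; t=m["world_to_cam"][:3,3]
    d=np.linalg.inv(m["mtx"])@[uv[0],uv[1],1]; d=R.T@(d*[1,-1,-1]); o=-R.T@t
    return o+d*(z-o[2])/d[2]
def box(x0,x1,y0,y1,z0,z1): return np.array([[x,y,z] for x in(x0,x1) for y in(y0,y1) for z in(z0,z1)])
PACK=[box(-.06,.06,-.027,.027,0,.034)]
DOCK=[box(0,.09,-.047,.047,0,.05)]
ISO=[box(-.045,.045,-.065,.065,0,.05)]
def place(P,p):
    c,s=np.cos(p[2]),np.sin(p[2]); return P@np.array([[c,s,0],[-s,c,0],[0,0,1]])+[p[0],p[1],0]
def render(c,model,p,k=4):
    im=np.zeros((480*k,640*k),np.uint8)
    for b in model: cv2.fillConvexPoly(im,cv2.convexHull(np.round((proj(c,place(b,p))+.5)*k-.5).astype(np.int32)),1)
    return im
def fit(masks,model,p0):
    big={c:cv2.resize(m.astype(np.uint8),None,fx=4,fy=4,interpolation=0) for c,m in masks.items()}
    def f(p):
        e=0
        for c,m in big.items():
            r=render(c,model,p); e+=1-(r&m).sum()/max(1,(r|m).sum())
        return e/len(big)
    best=None
    for dy in(-.15,0,.15):
        r=minimize(f,p0,method="Nelder-Mead",options=dict(initial_simplex=np.array(p0)+[[0,0,dy],[.02,0,dy],[0,.02,dy],[0,0,dy+.15]],xatol=1e-4,fatol=1e-4,maxiter=90))
        if best is None or r.fun<best.fun: best=r
    return best.x.round(4),round(best.fun,3)
E
python3 - <<'E'
from fit import *
T=robot.read_camera("top"); S=robot.read_camera("side")
for n,px,spx,model,yaw in (("pack_centre",(462,238),(403,327),PACK,0),("dock",(455,183),(434,295),DOCK,0),("isolator",(272,223),(298,230),ISO,0)):
    ms={}
    for c,p in(("top",px),("side",spx)):
        for d in robot.outline_of(c,n):
            if np.hypot(*(np.array(d["rect"][:2])-p))<20: ms[c]=d["mask"]; print(n,c,d["rect"],d["confidence"]); break
    p0=[*ray("top",px,.02)[:2],yaw]
    if n=="dock": p0[0]-=.045
    for k in list(ms): print(k,fit({k:ms[k]},model,p0))
    if len(ms)>1: print("both",p0,fit(ms,model,p0))
print("bar",ray("top",(247,214),.13), "pot",ray("top",(191,221),.03),"block",ray("top",(379,208),.02),"jar",ray("top",(379,150),.06))
a=cv2.resize(T[140:280,400:520],None,fx=4,fy=4,interpolation=cv2.INTER_CUBIC)
b=cv2.resize(S[265:355,370:465],(320,303),interpolation=cv2.INTER_CUBIC)
c=np.zeros((560,800,3),np.uint8); c[:,:480]=a; c[:303,480:]=b
cv2.imwrite("pics/z.png",c[:,:,::-1])
E
```

```text
pack_centre top [460.1, 237.6, 26.0, 55.3] 0.75
pack_centre side [402.4, 326.6, 51.0, 38.9] 0.77
top (array([ 0.5321, -0.2172, -0.1434]), np.float64(0.063))
side (array([ 0.5324, -0.2154, -0.1089]), np.float64(0.066))
both [np.float64(0.5302356844890884), np.float64(-0.2170557414253388), 0] (array([ 0.5317, -0.2163, -0.1238]), np.float64(0.067))
dock top [455.9, 181.7, 39.4, 37.0] 0.77
dock side [433.4, 297.0, 48.4, 44.7] 0.6
top (array([ 0.625 , -0.2014,  0.0233]), np.float64(0.166))
side (array([ 0.6309, -0.205 ,  0.1178]), np.float64(0.26))
both [np.float64(0.6248705432405506), np.float64(-0.20634921132499412), 0] (array([ 0.6263, -0.2027,  0.0463]), np.float64(0.218))
isolator top [270.9, 221.6, 59.7, 46.1] 0.68
isolator side [297.0, 220.3, 44.0, 62.8] 0.68
top (array([ 0.5685,  0.25  , -0.0161]), np.float64(0.078))
side (array([ 0.5685,  0.2514, -0.0344]), np.float64(0.206))
both [np.float64(0.5710249633221813), np.float64(0.24920019786006026), 0] (array([ 0.5687,  0.2497, -0.0221]), np.float64(0.143))
bar [0.5687979  0.29441636 0.13      ] pot [0.57529171 0.44762218 0.03      ] block [ 0.60717986 -0.01567164  0.02      ] jar [ 0.74385977 -0.01563437  0.06      ]
```

View pics/z.png

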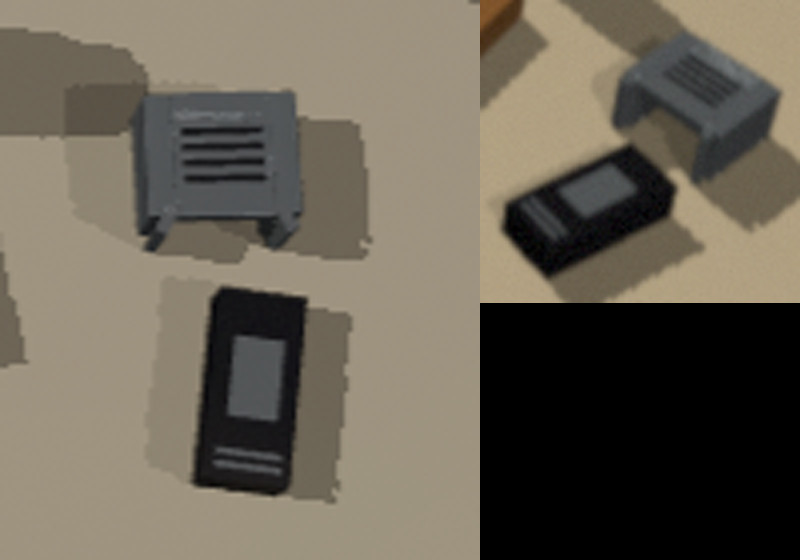

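The crop shows the pack's ribs at the robot-side end and no brass on that visible end face, so the contacts already face the dock. The dock mouth has its flare tips at about (150,245) and (285,240) in the crop. I'll start with the lever: shut the fingers, square up, and go to the left of the bar.

Call:
{"name": "send_rows", "arguments": {"motion": [[0,0,-0.92,0,0,0,1],[0,0,-0.92,0,0,0,1],[0,0,-0.92,0,0,0,1],[0,0,-0.92,0,0,0,1],[0,0,0,-0.775,-0.28,0,1],[0,0,0,-0.775,-0.28,0,1],[0,0,0,-0.775,-0.28,0,1],[0,0,0,-0.775,-0.28,0,1],[0,0,0,-0.775,-0.28,0,1],[0,0,0,-0.775,-0.28,0,1],[0,0,0,-0.775,-0.28,0,1],[0,0,0,-0.775,-0.28,0,1],[0,0,0,0,0,0,1],[0,0,0,0,0,0,1]]}}

```text
t: 2.65
position: [0.5685, 0.3532, 0.2501]
tcp_rot: [-0.001, 1.0, 0.0, -0.0]
contact_force: [-0.5, -0.4, 0.2]
gripper_width: -0.0001
gripper_force: 0.0
```

Call:
{"name": "send_rows", "arguments": {"motion": [[0,0,0,0,0,0.64,1],[0,0,0,0,0,0.64,1],[0,0,0,0,0,0.62,1],[0,0,0,0,-0.2,0,1],[0,0,0,0,-0.2,0,1],[0,0,0,0,-0.15,0,1],[0,0,0,0,-0.15,0,1],[0,0,0,0,-0.15,0,1],[0,0,0,0,-0.15,0,1],[0,0,0,0,-0.15,0,1],[0,0,0,0,-0.15,0,1],[0,0,0,0,-0.15,0,1],[0,0,0,0,-0.15,0,1],[0,0,0,0,-0.15,0,1],[0,0,0,0,-0.15,0,1],[0,0,0,0,0,0,1],[0,0,0,0,0,0,1]]}}

```text
t: 4.78
position: [0.569, 0.2391, 0.1364]
tcp_rot: [-0.001, 1.0, 0.0, 0.0]
contact_force: [0.3, 0.7, -0.2]
gripper_width: 0.0
gripper_force: 0.0
```

Call:
{"name": "send_rows", "arguments": {"motion": [[0,0,0,0,0.2,0,1],[0,0,0,0,0,-0.9,1],[0,0,0,0,0,-0.9,1],[0,0,0,0.142,-0.835,0,0],[0,0,0,0.142,-0.835,0,-1],[0,0,0,0.142,-0.835,0,-1],[0,0,0,0.142,-0.835,0,-1],[0,0,0,0.142,-0.835,0,-1],[0,0,0,0.142,-0.835,0,-1],[0,0,0,0.142,-0.835,0,-1],[0,0,0,0.142,-0.835,0,-1],[0,0,0,0.142,-0.835,0,-1],[0,0,0.6,0,0,0,-1],[0,0,0.6,0,0,0,-1],[0,0,0,0,0,0,-1],[0,0,0,0,0,0,-1]]}}

```text
t: 6.78
position: [0.4933, -0.1995, 0.2443]
tcp_rot: [0.061, 0.998, 0.0, 0.0]
contact_force: [-0.1, 0.4, 0.6]
gripper_width: 0.0853
gripper_force: 0.0
```

```bash
cat >> fit.py <<'E'
def hull2(x0,x1,ya,yb,z0,z1,s): # flare wedge, inner face from s*.037 at x0 to s*.029 at x1
    return np.array([[x0,s*.037,z],[x0,s*.047,z],[x1,s*.029,z],[x1,s*.047,z]] ) if 0 else None
def wall(s): return np.array([[x,s*y,z] for x,y in((.015,.029),(.015,.047),(.09,.029),(.09,.047)) for z in(0,.05)])
def flare(s): return np.array([[x,s*y,z] for x,y in((0,.037),(0,.047),(.015,.029),(.015,.047)) for z in(0,.038)])
DOCK2=[box(.015,.09,-.047,.047,.038,.05),wall(1),wall(-1),flare(1),flare(-1)]
E
sed -i '/^def hull2/,+1d' fit.py
python3 - <<'E'
from fit import *
print(robot.read_state()["position"])
T=robot.read_camera("top"); S=robot.read_camera("side")
for n,px,spx,model,p0 in (("dock",(455,183),(434,295),DOCK2,[.626,-.203,.03]),("pack_centre",(462,238),(403,327),PACK,[.532,-.2165,-.12])):
    ms={}
    for c,p in(("top",px),("side",spx)):
        for d in robot.outline_of(c,n):
            if np.hypot(*(np.array(d["rect"][:2])-p))<20: ms[c]=d["mask"]; break
    for k in list(ms): print(n,k,fit({k:ms[k]},model,p0))
def draw(im,c,model,p):
    im=cv2.resize(im,None,fx=4,fy=4,interpolation=cv2.INTER_CUBIC)
    for b in model: cv2.polylines(im,[cv2.convexHull(np.round(proj(c,place(b,p))*4+1.5).astype(np.int32))],True,(255,0,0),1)
    return im
D=[.626,-.203,.03]
a=draw(draw(T,"top",DOCK2,D)[::4,::4]*0+T,"top",DOCK2,D)[560:1120,1640:2000]
b=draw(S,"side",DOCK2,D)[1020:1400,1460:1900]
c=np.zeros((560,800,3),np.uint8); c[:,:360]=a; c[:380,360:]=b
e=T[180:260,220:330]; c[380:,360:600]=cv2.resize(e,(240,180))
e=S[180:260,260:350]; c[380:,600:]=cv2.resize(e,(200,180))
cv2.imwrite("pics/d1.png",c[:,:,::-1])
E
```

```text
[ 0.49330357 -0.19950827  0.24433749]
dock top (array([ 0.6232, -0.2009,  0.0091]), np.float64(0.098))
dock side (array([ 0.6214, -0.201 ,  0.0184]), np.float64(0.089))
pack_centre top (array([ 0.548 , -0.2149, -0.0823]), np.float64(0.886))
pack_centre side (array([ 0.5316, -0.2166, -0.1286]), np.float64(0.042))
```

View pics/d1.png

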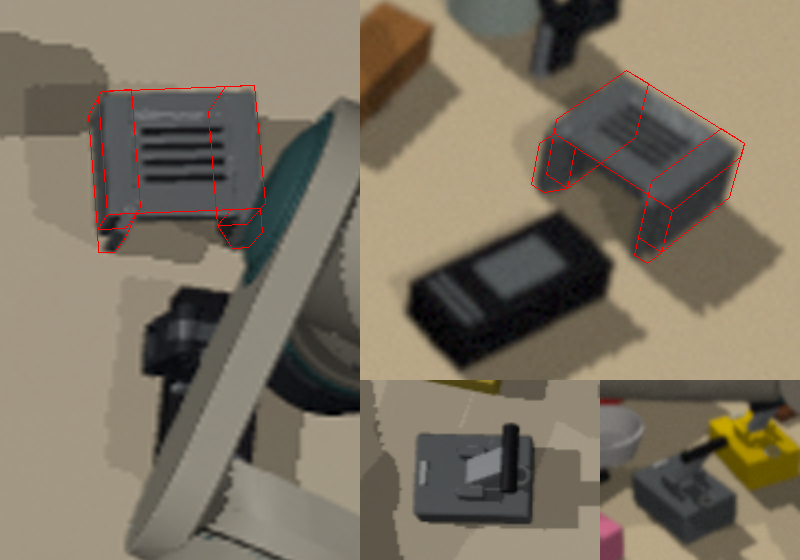

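The lever is off: its bar is on the ring side in both lower crops. The dock refits at about (0.622, -0.201) with yaw about 0.014. Now the pack grasp.

Call:
{"name": "send_rows", "arguments": {"grip_force": 50, "motion": [[0,0,0,0,-0.2,0.6,-1],[0,0,0,0,0,0.75,-1],[0,0,0,0,0,0.75,-1],[0,0,0,0,0,0.6,-1],[0,0,0,0,0,0.5,-1],[0,0,0,0,0,0.3,-1],[0,0,0,0,0,0.2,-1],[0,0,0,0,0,0,-1],[0,0,0,0,0,0,1],[0,0,0,0,0,0,1],[0,0,0,0,0,0,1],[0,0,0,0,0,0,1],[0,0,0,0,0,0,1],[0,0,0,0,0,0,1]]}}

```text
t: 8.82
position: [0.4922, -0.2123, 0.0236]
tcp_rot: [0.062, 0.998, -0.0, 0.001]
contact_force: [-0.9, 0.3, 5.4]
gripper_width: 0.0534
gripper_force: 54.2
```

```bash
python3 - <<'E'
from fit import *
s=robot.read_state(); print(s["position"],s["tcp_rot"],s["gripper_width"],s["gripper_force"],s["contact_force"])
S=robot.read_camera("side")
for d in robot.outline_of("side","pack_centre")[:1]: print(d["rect"],fit({"side":d["mask"]},PACK,[.532,-.2165,-.12]))
E
```

```text
[ 0.49224952 -0.21228672  0.02361027] [ 6.20489747e-02  9.98072399e-01 -4.33067754e-04  1.10625153e-03] 0.053391960764653405 54.164809584617615 [-0.91720176  0.31457531  5.39243058]
[404.5, 326.5, 51.7, 43.7] (array([ 0.532 , -0.2162, -0.1328]), np.float64(0.498))
```

Call:
{"name": "send_rows", "arguments": {"motion": [[0,0,-0.44,0,0.05,0,1],[0,0,-0.44,0,0.05,0,1],[0,0,-0.44,0,0.06,0,1],[0,0,0,-0.1,0,0,1],[0,0,0,-0.15,0,0,1],[0,0,0,-0.15,0,0,1],[0,0,0,0,0,0,1],[0,0,0,0,0,0,1]]}}

```text
t: 9.93
position: [0.5174, -0.2024, 0.0237]
tcp_rot: [-0.007, 1.0, -0.001, 0.002]
contact_force: [2.5, -1.4, 6.2]
gripper_width: 0.0531
gripper_force: 54.3
```

```bash
python3 - <<'E'
from fit import *
T=robot.read_camera("top");S=robot.read_camera("side")
c=np.zeros((560,800,3),np.uint8)
c[:,:400]=cv2.resize(T[160:272,415:495],(400,560),interpolation=cv2.INTER_CUBIC)
c[:400,400:]=cv2.resize(S[260:360,370:470],(400,400),interpolation=cv2.INTER_CUBIC)
cv2.imwrite("pics/e1.png",c[:,:,::-1])
E
```

```text
(no output)
```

View pics/e1.png

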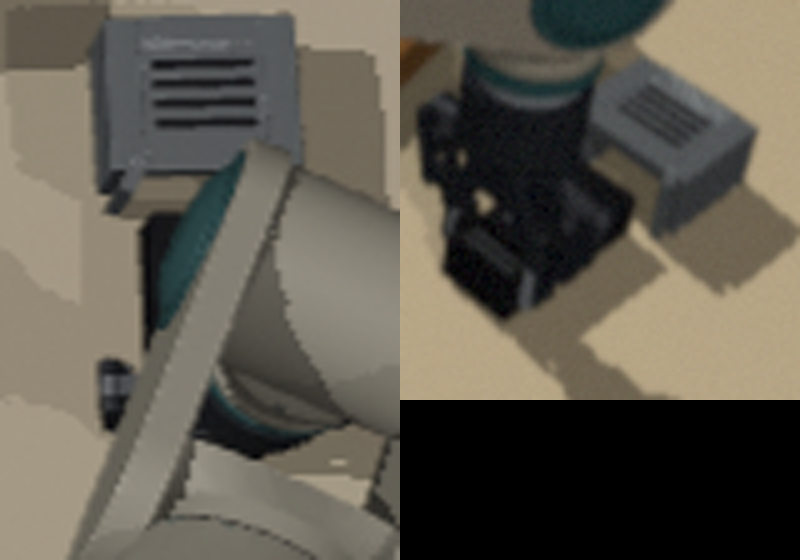

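The pack is lined up, with its nose just at the mouth and its left edge at about crop column 143, inside the left flare. I'll slide it in gently while watching force.

Call:
{"name": "send_rows", "arguments": {"motion": [[0,0,0,-0.08,0,0,1],[0,0,0,-0.08,0,0,1],[0,0,0,-0.08,0,0,1],[0,0,0,-0.08,0,0,1],[0,0,0,-0.08,0,0,1],[0,0,0,-0.08,0,0,1],[0,0,0,0,0,0,1],[0,0,0,0,0,0,1]]}}

```text
t: 11.02
position: [0.5454, -0.2021, 0.0236]
tcp_rot: [-0.007, 1.0, -0.0, 0.001]
contact_force: [-2.7, -0.9, 7.8]
gripper_width: 0.0534
gripper_force: 54.6
```

Call:
{"name": "send_rows", "arguments": {"motion": [[0,0,0,-0.07,0,0,1],[0,0,0,-0.07,0,0,1],[0,0,0,-0.07,0,0,1],[0,0,0,-0.07,0,0,1],[0,0,0,-0.07,0,0,1],[0,0,0,-0.07,0,0,1],[0,0,0,0,0,0,1],[0,0,0,0,0,0,1]]}}

```text
t: 12.02
position: [0.5705, -0.2017, 0.0236]
tcp_rot: [-0.007, 1.0, -0.0, 0.0]
contact_force: [-3.7, -0.8, 8.3]
gripper_width: 0.053
gripper_force: 54.6
```

Nose is about 48 mm in with low force. Next I'll approach the stop, expected at TCP x of about 0.592.

Call:
{"name": "send_rows", "arguments": {"motion": [[0,0,0,-0.07,0,0,1],[0,0,0,-0.07,0,0,1],[0,0,0,-0.07,0,0,1],[0,0,0,-0.07,0,0,1],[0,0,0,-0.04,0,0,1],[0,0,0,0,0,0,1],[0,0,0,0,0,0,1]]}}

```text
t: 12.9
position: [0.5895, -0.2014, 0.0236]
tcp_rot: [-0.007, 1.0, -0.0, 0.0]
contact_force: [-4.7, -0.5, 9.0]
gripper_width: 0.0531
gripper_force: 54.6
```

Call:
{"name": "send_rows", "arguments": {"motion": [[0,0,0,-0.03,0,0,1],[0,0,0,-0.03,0,0,1],[0,0,0,0,0,0,1],[0,0,0,0,0,0,1]]}}

```text
t: 13.4
position: [0.5928, -0.2014, 0.0237]
tcp_rot: [-0.007, 1.0, -0.0, -0.0]
contact_force: [-5.2, 0.1, 10.3]
gripper_width: 0.0532
gripper_force: 54.7
```

Call:
{"name": "send_rows", "arguments": {"motion": [[0,0,0,-0.03,0,0,1],[0,0,0,-0.03,0,0,1],[0,0,0,0,0,0,1],[0,0,0,0,0,0,1]]}}

```text
t: 13.9
position: [0.5932, -0.2018, 0.0236]
tcp_rot: [-0.006, 1.0, -0.0, -0.005]
contact_force: [-26.7, 1.1, 20.9]
gripper_width: 0.0531
gripper_force: 55.4
```

The wrist force rose to 27 N at TCP x 0.593, where the stop is expected, so the pack is home. Now I'll relax, release and lift.

Call:
{"name": "send_rows", "arguments": {"motion": [[0,0,0,0.03,0,0,1],[0,0,0,0,0,0,1],[0,0,0,0,0,0,-1],[0,0,0,0,0,0,-1],[0,0,0,0,0,0,-1],[0,0,0,0,0,0,-1],[0,0,0,0,0,-0.2,-1],[0,0,0,0,0,-0.5,-1],[0,0,0,0,0,-0.8,-1],[0,0,0,0,0,-0.8,-1],[0,0,0,0,0,-0.8,-1],[0,0,0,0,0,-0.7,-1],[0,0,0,0,0.9,0,-1],[0,0,0,0,0.9,0,1],[0,0,0,0,0.9,0,1],[0,0,0,0,0.9,0,1],[0,0,0,0,0.5,0,1],[0,0,0,0,0,0,1]]}}

```text
t: 16.15
position: [0.5911, 0.0471, 0.2514]
tcp_rot: [-0.009, 1.0, 0.0, 0.001]
contact_force: [-0.3, -0.2, 0.1]
gripper_width: 0.0001
gripper_force: 0.0
```

```bash
python3 - <<'E'
from fit import *
print(robot.read_state()["position"])
T=robot.read_camera("top");S=robot.read_camera("side")
def out(c,n,p):
    for d in robot.outline_of(c,n):
        if np.hypot(*(np.array(d["rect"][:2])-p))<35: return d["mask"]
for c,dp,pp in(("top",(455,183),(455,212)),("side",(434,295),(415,312))):
    m=out(c,"dock",dp)
    if m is not None: print(c,"dock",fit({c:m},DOCK2,[.622,-.201,.014]))
c=np.zeros((560,800,3),np.uint8)
c[:,:400]=cv2.resize(T[160:272,415:495],(400,560),interpolation=cv2.INTER_CUBIC)
c[:400,400:]=cv2.resize(S[260:360,370:470],(400,400),interpolation=cv2.INTER_CUBIC)
c[400:,400:600]=cv2.resize(T[180:260,220:320],(200,160))
cv2.imwrite("pics/f1.png",c[:,:,::-1])
m=lambda p:proj("top",place(np.array([[-.05,-.027,.034],[-.05,.027,.034],[-.05,0,0]]),p)).round(1)
print(m([.622,-.201,.014]))
E
```

```text
[0.59113655 0.0471291  0.25135198]
top dock (array([ 0.6232, -0.2001, -0.0118]), np.float64(0.063))
side dock (array([ 0.6226, -0.2002,  0.0035]), np.float64(0.116))
[[467.2 219.9]
 [445.  220.4]
 [453.3 223.1]]
```

View pics/f1.png

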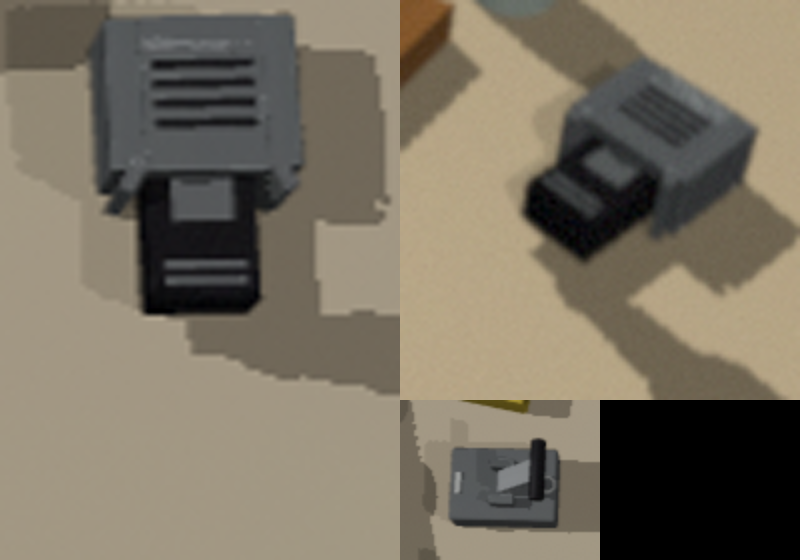

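The pack's rear lower edge is at about image row 222.4, against 223.1 predicted for home, and the lever is still off. Now I'll switch it back to on.

Call:
{"name": "send_rows", "arguments": {"motion": [[0,0,0,0.19,0.9,0,1],[0,0,0,0.19,0.9,0,1],[0,0,0,0,0,0.64,1],[0,0,0,0,0,0.64,1],[0,0,0,0,0,0.64,1],[0,0,0,0,0.2,0,1],[0,0,0,0,0.2,0,1],[0,0,0,0,0.15,0,1],[0,0,0,0,0.15,0,1],[0,0,0,0,0.15,0,1],[0,0,0,0,0.15,0,1],[0,0,0,0,0.15,0,1],[0,0,0,0,0.15,0,1],[0,0,0,0,0.15,0,1],[0,0,0,0,0.15,0,1],[0,0,0,0,0.15,0,1],[0,0,0,0,0.15,0,1],[0,0,0,0,0,0,1],[0,0,0,0,0,0,1]]}}

```text
t: 18.73
position: [0.5654, 0.2666, 0.1351]
tcp_rot: [-0.007, 1.0, -0.0, -0.0]
contact_force: [-0.1, -0.6, -0.5]
gripper_width: -0.0002
gripper_force: 0.0
```

Call:
{"name": "send_rows", "arguments": {"motion": [[0,0,0,0,-0.2,0,1],[0,0,0,0,0,-0.9,1],[0,0,0,0,0,-0.9,1],[0,0,0,0.3,-0.8,0,1],[0,0,0,0.3,-0.8,0,1],[0,0,0,0.3,-0.8,0,1],[0,0,0,0.3,-0.8,0,1],[0,0,0,0,0,0,1],[0,0,0,0,0,0,1]]}}

```text
t: 19.85
position: [0.4963, 0.0614, 0.2433]
tcp_rot: [-0.007, 1.0, 0.0, 0.0]
contact_force: [-0.4, 0.2, -0.0]
gripper_width: -0.0001
gripper_force: 0.0
```

```bash
python3 - <<'E'
from fit import *
T=robot.read_camera("top");S=robot.read_camera("side")
c=np.zeros((600,800,3),np.uint8)
c[:330,:440]=T[80:410,100:540]
c[:320,440:]=cv2.resize(S[180:260,260:350],(360,320))
c[340:,:300]=cv2.resize(T[180:260,220:312],(300,260))
c[340:,440:]=cv2.resize(S[260:350,350:475],(360,260))
cv2.imwrite("pics/g1.png",c[:,:,::-1])
E
```

```text
(no output)
```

View pics/g1.png

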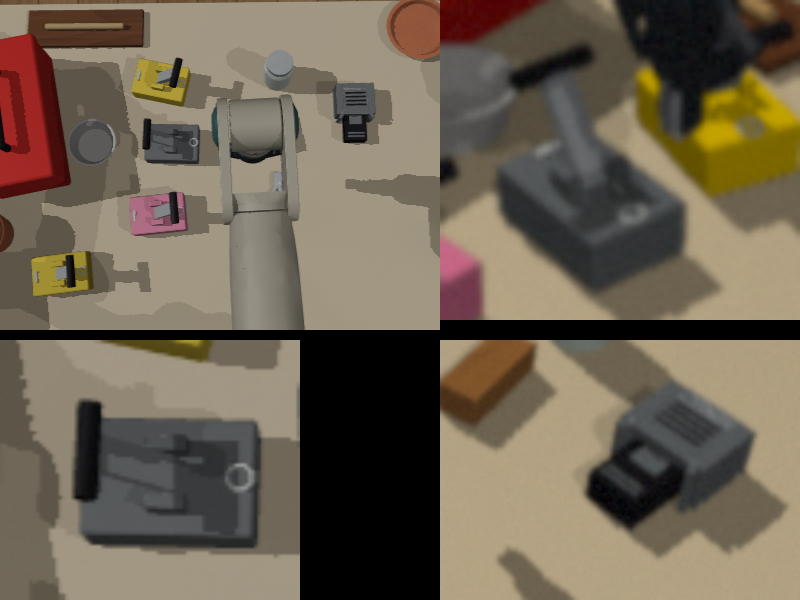

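The toggle is back on (bar at the left end, ring uncovered), the pack sits in the dock, nothing else has moved, and the arm is clear.

```bash
python3 -c "
from rig import robot
print(robot.close_job())"
```

```text
the job is handed in; nothing more can be done
None
```

I handed the job in: the toggle went off, the pack was slid home against the dock's stop, and the toggle is back on; the pot, jar, block and pliers were not touched.

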